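# Box in the lunch tin and unscrew its tight cap

## Robot

A 7-joint arm with a two-finger parallel gripper is mounted at the origin on the work surface. World frame = base frame: x ahead of the robot, y to its left, z up, the work surface at z = 0. Lengths are in m, angles in degrees, forces in N, time in s.
With the tool pointing down it reaches from about 0.425 to 0.875 m from the base axis. Payload 4.7 kg.
Tool frame: the origin (TCP) lies between the finger pads; the fingertips stand 22 mm ahead of it and the grasp point (between the pads) lies 3 mm ahead of it (env.tip_reach is the distance from the TCP to the fingertips, in m); z points along the fingers, y is the line along which they close (so a half turn about z gives the same grasp; the last joint's range is limited). The gripper opens to 87 mm and grips with 3 to 60 N. Pads are 19 mm wide; open, the fingers measure 117 mm over their backs; the gripper's body (75 mm by 190 mm) begins 51 mm behind the grasp point.
Start: joints at [65.552, 18.392, -4.016, 83.108, 1.295, 78.541, -3.26], TCP at [0.277, -0.588, 0.245] pointing down, gripper open.
Joint ranges: [-163.93, 163.93], [-17.29, 119.83], [-79.2, 71.16], [3.27, 140.29], [-89.18, 269.18], [5.43, 117.66], [-154.24, 154.24]. Speed limits (degrees/s): [147.25, 147.25, 180, 180, 180, 180, 180].

## Interface

Orientations are given as [roll, pitch, yaw] about the fixed x, y, z axes, in that order (R = Rz(yaw) Ry(pitch) Rx(roll)).
In Python, from cell import env gives the robot as it stands.
- The arm moves only by the shell command python3 -m creep 'ROWS' [FORCE]. ROWS is JSON, one flat list of numbers, 7 for each row, row after row: the finger opening in mm, from 0 to 87, then the shift along the tool's x, y, z in units of 30 mm (1.0 is 30 mm), then the turn, a rotation vector about the tool's x, y, z in units of 6 degrees (1.0 is 6 degrees). A call has 1 to 12 rows; each row is the pose to reach, as a shift and turn from the pose commanded when the call began, along the tool's axes at that moment; what a row does not reach only later rows make up. A row lasts 1/10 s, in which the tool goes at most 50 mm and 8.59 degrees, less where a joint would pass 70% of its speed; a pose out of reach is approached as far as the arm can. A call with a gripper value outside its range is refused whole. The fingers move at their own pace and stop on an object; FORCE is the grip in N (left out, the last holds). Time passes only in rows, so rows that repeat a pose let the fingers close. It gives the time, the measured TCP pose, the force, the opening and the grip force at its end, in the units of the state.
- env.get_obs(): the state, without advancing time (a new reading comes with each control period).
- env.read_camera(name): name is "scene" or "side" or "wrist"; returns a dict with "color" (480x640x3 uint8, red, green, blue), "depth" (480x640 float32, m along the optical axis (not along the pixel's ray), 0 where there is no reading), "fovy" (degrees; the focal length in pixels is half the picture's height over the tangent of half this angle, whatever the lens; pixels are square), "cx", "cy" (the principal point, pixels), "R" (3x3) and "t" (3): a world point X has camera coordinates R X + t. Camera axes: x right, y down, z forward; pixel columns grow to the right and rows downward; lengths in m; the calibration is good to about 2 mm. The wrist camera is an equidistant fisheye: a pixel r from the principal point sees the ray r / f radians off the axis. A picture is of the moment at which its call begins.
- env.sign_off(): hands the job in; it is judged then, once.
The state is a dict: "time_s": time; "qpos": joint angles; "joint_velocities": joint speeds; "effort": joint torques, N m; "tool_pos": TCP position; "tool_rot": TCP orientation; "force": force on the tool from outside, world axes, zero at the start; "wrist_torque": the same for the moment, N m; "grip_width": finger opening in m; "grasp_force": force on a finger pad.
Only numpy, scipy, OpenCV 4.12 (cv2) and the standard library are available. Lean on these libraries where they do the work, as an engineer would, in place of code of your own. Each camera call takes 0.05 s, during which the arm holds its last target. There are 200 camera calls.

## Task

The square lunch tin in the bamboo bedside organiser is screwed tight and would just turn in its roomy bay, so first lift the organiser's wooden divider out of the slot it is parked in and slide it fully down into the empty slot right beside the tin. Then, leaving the tin sitting in its bay, unscrew the tin's round cap anticlockwise, stop turning once the threads let go, and finish still gripping the cap level and straight above the open neck, clear of it by about a finger's breadth: do not put it down or let go. Leave the phone in its slot and the other things on the nightstand alone.

Things in the scene. Friction and masses are not known exactly. Their poses are not given: they have to be found in the camera images.
- organiser: Fixed open bamboo tray, 162 (x) x 279 (y) x 55 mm, walls and floor 6 mm. Origin: centre of the underside; x across, y along, z up. Tin's bay at the -y end (end wall inside at y -133.5 mm). Three cross slots, grooves 8.4 mm wide in the long walls, flared mouths 53 mm above the table, at y = -3.5 mm (empty, beside the tin), 46.5 and 96.5 mm (one holds the divider, the other the phone).
- brace_slot (a point): The empty slot beside the tin: centre of its bottom, on the organiser's floor (6 mm above the table). x along the slot, y across it (pointing away from the tin), z up. The slot is 150 mm long between the walls and 8.4 mm wide.
- divider_grip (a point): Middle of the divider's lifting tab, 98 mm above its foot; z up. The divider is a loose upright bamboo panel 145 mm (x) x 6 mm (y) x 62 mm high, foot thinned to 3 mm over its lowest 6 mm, with a central tab 40 mm (x) x 10 mm (y) x 50 mm high on its top edge; 112 mm high in all, about 120 g. It starts standing fully down in one of the two further slots.
- divider_foot (a point): Centre of the divider's lower edge (same axes as divider_grip, 98 mm below it). When home in the slot it coincides with brace_slot.
- tin: Square stainless lunch tin, body 116 x 116 x 64 mm, about 0.45 kg, loose in the organiser's bay, 7 to 9 mm off the end wall and square to it. Origin: centre of its underside (6 mm above the table); axes parallel to the organiser's. On top a round neck 40 mm across. With the divider home the tin can turn only a few degrees; without it, it turns with the cap.
- tin_mouth (a point): Centre of the neck's rim, 83 mm above the tin's underside; axes as tin.
- cap_grip (a point): Point on the cap's axis at gripping height, 10.5 mm below its top, 30 mm above its lower edge; z up, x parallel to the tin's x while shut. Steel cap 60 mm across, 40.5 mm high, ribbed, 130 g, its edge 2.5 mm above the tin's shoulder. Right-handed three-start thread: lets go about 60 degrees anticlockwise from above, risen 2 mm; at about 84 degrees, if not lifted, it meets a stop.
- cap_edge (a point): Centre of the cap's lower edge (axes as cap_grip, 30 mm below it); 16.5 mm below tin_mouth while shut, so the cap is clear of the neck after rising 16.5 mm. A springy seal inside makes it tight (0.6 to 0.9 N m to turn) and nudges it up a few mm as the threads let go; then it lifts straight off.
- phone: Black phone, 146 x 7 x 71 mm, standing on its long edge in one of the organiser's slots. Origin: middle of the lower edge. Leave it.
- lipbalm: Lip balm tube, 68 mm long, 16 mm thick, lying in the organiser's +y end compartment. Origin: underside. Leave it.
- gauge: White plastic humidity gauge, 75 mm square, 24 mm thick, upright. Origin: underside. Leave it.
- phonegrip: Orange silicone phone grip, 40 mm disc, 18 mm high. Origin: underside. Leave it.
- paperweight: Glass dome paperweight, 70 mm across, 49 mm high. Origin: underside. Leave it.
- glassescase: Dark glasses case, 62 x 160 x 34 mm. Origin: underside. Leave it.
- speaker: Small round speaker, 72 mm across, 48 mm high. Origin: underside. Leave it.
Things that resemble listed ones, but are neither listed nor needed, are in the scene too. Of the things like the part that bears divider_grip, leave any that is black or purple; of the rest the larger one is meant.

How it is judged (in metres and radians):
On the way, in this order (a step that is already met when the one before it is completed fails the run):
1. the divider stands fully down in the slot beside the tin (y of divider_foot in the frame of brace_slot between -0.003 and 0.003 m and x of divider_foot in the frame of brace_slot between -0.006 and 0.006 m and z of divider_foot in the frame of brace_slot below 0.003 m and angle between divider_foot's own z axis and vertical below 0.06 rad and angle between the x axis of cap_grip and the x axis of tin, either way round below 0.3 rad), for 0.2 s.
2. with the tin boxed in, the cap is turned free while still over the neck (y of divider_foot in the frame of brace_slot between -0.003 and 0.003 m and x of divider_foot in the frame of brace_slot between -0.006 and 0.006 m and z of divider_foot in the frame of brace_slot below 0.003 m and angle between divider_foot's own z axis and vertical below 0.06 rad and angle between the x axis of cap_grip and the x axis of tin, either way round above 0.95 rad and z of cap_edge in the frame of tin_mouth below -0.002 m), for 0.1 s.
At the end, for the whole second after the job is handed in: Cap held still, level within 0.15 rad, edge 3-40 mm above the rim, within 15 mm of its axis, turned 52-128 degrees, touching neither tin nor divider; divider fully down (3 mm) in the slot by the tin; tin flat in its bay, square within 0.12 rad (y of divider_foot in the frame of brace_slot between -0.003 and 0.003 m and x of divider_foot in the frame of brace_slot between -0.006 and 0.006 m and z of divider_foot in the frame of brace_slot below 0.003 m and angle between divider_foot's own z axis and vertical below 0.06 rad and angle between the x axis of tin and the x axis of organiser, either way round below 0.12 rad and angle between tin's own z axis and vertical below 0.1 rad and z of tin in the frame of organiser below 0.014 m and z of cap_edge in the frame of tin_mouth between 0.003 and 0.04 m and horizontal distance between cap_edge and tin_mouth below 0.015 m and angle between cap_grip's own z axis and vertical below 0.15 rad and angle between the x axis of cap_grip and the x axis of tin, either way round above 0.9 rad and contact force between cap and the fingers above 1 N and contact force between cap and tin below 0.05 N and contact force between cap and divider below 0.05 N and linear speed of cap below 0.03 m/s); the arm keeps its last pose, push and grip.
It fails at once if the tin is lifted more than 8 mm, tipped, or spun in its bay by more than 0.12 rad (not (angle between the x axis of tin and the x axis of organiser, either way round below 0.12 rad and angle between tin's own z axis and vertical below 0.1 rad and z of tin in the frame of organiser below 0.014 m)).
It fails at once if the phone or another bystander is disturbed (moved more than 25 mm) (distance of any of phone, gauge, phonegrip, paperweight, glassescase, speaker, lipbalm from where it was at the start of the episode above 0.025 m).
It also fails if it takes over 58 s, if anything falls off the work surface, if the arm or the gripper's body presses on something with over 40 N, if the wrist force passes 120 N, or if a joint passes its speed limit or range.

## Working session

There is one attempt and no reset: what is moved stays moved. The work goes in short steps, Python scripts to look and compute and a shell command to move; the robot and the scene stay as the last step left them, time stands still between calls to the robot, and variables do not carry over. Pictures are saved under pics/ and viewed, at most 10 in all, crops included, and the job is handed in when it is done.

```bash
ls; mkdir -p pics; cat > h.py <<'E'
import numpy as np, cv2
from cell import env
from scipy.spatial.transform import Rotation as Ro
def snap(n,fn=None):
    c=env.read_camera(n)
    if fn: cv2.imwrite('pics/'+fn,c['color'][:,:,::-1])
    np.savez('last_'+n,**c)
    return c
def load(n): return dict(np.load('last_'+n+'.npz'))
def ray(c,u,v,wrist=False):
    f=240/np.tan(np.radians(float(c['fovy']))/2)
    x,y=(u-c['cx'])/f,(v-c['cy'])/f
    if wrist:
        r=np.hypot(x,y); s=np.tan(r)/max(r,1e-9); x,y=x*s,y*s
    return np.array([x,y,1.])
def px(c,u,v,wrist=False):   # world point by depth
    d=float(c['depth'][int(round(v)),int(round(u))])
    return c['R'].T@(ray(c,u,v,wrist)*d-c['t'])
def atz(c,u,v,z,wrist=False):
    o=-c['R'].T@c['t']; d=c['R'].T@ray(c,u,v,wrist)
    return o+d*(z-o[2])/d[2]
def tool():
    o=env.get_obs(); return np.array(o['tool_pos']),Ro.from_euler('xyz',o['tool_rot'],degrees=True).as_matrix()
E
python3 - <<'E'
from h import *
a=snap('scene','a.png');b=snap('side','b.png');w=snap('wrist','w.png')
print(env.get_obs())
E
```

```text
pics
{'time_s': 0.15, 'qpos': array([65.55312885, 18.42919562, -4.01738851, 83.15838783,  1.29450411,
       78.53948218, -3.25931471]), 'joint_velocities': array([-0.05005968, -0.194856  , -0.12935427, -0.27348347, -0.06851019,
       -0.04313943,  0.005585  ]), 'effort': array([ 5.88529165e-04, -4.91796577e+01, -4.04205043e-01, -3.12876570e+01,
       -6.39401120e-02,  4.04261670e-02,  1.35244777e-04]), 'tool_pos': array([ 0.27713858, -0.58754329,  0.24371822]), 'tool_rot': array([-1.79918129e+02,  3.89116312e-03,  2.52586059e+01]), 'force': array([-0.54962581,  0.3566082 , -0.28005327]), 'wrist_torque': array([ 0.01139457, -0.02872127,  0.02860364]), 'grasp_force': 0.0, 'grip_width': 0.08717393640110263}
```

View pics/a.png

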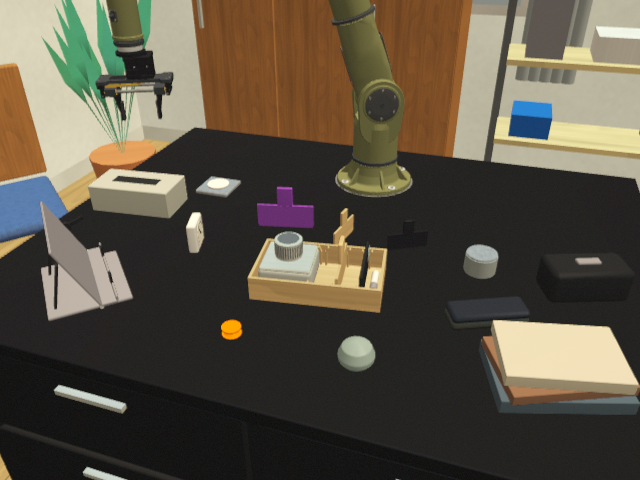

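View pics/b.png

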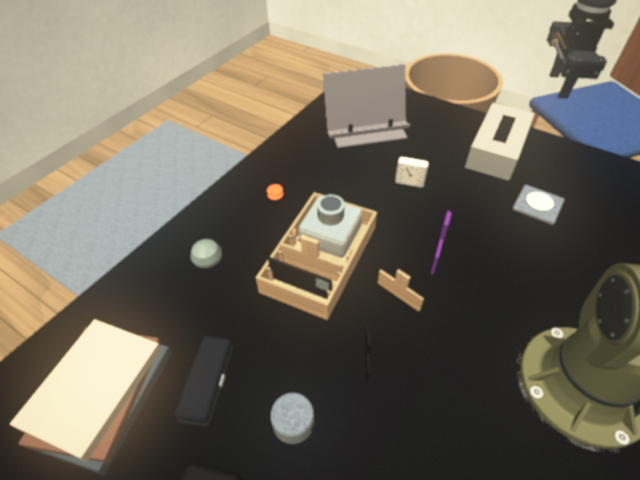

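The scene view shows the organiser at (320,272), with the capped tin at (289,252) and the phone at (365,265). Dividers that could be confused:
- purple at scene (286,210)
- black at scene (408,237)
- small bamboo free-standing at side (400,289)
- bamboo in the organiser at side (309,248), scene (343,255)

I choose the last one. I'll check it in a close crop.

```bash
python3 - <<'E'
from h import *
a=load('scene')['color'][195:315,240:400,::-1];b=load('side')['color'][175:325,245:445,::-1]
A=cv2.resize(a,(800,600),interpolation=cv2.INTER_CUBIC);B=cv2.resize(b,(800,600),interpolation=cv2.INTER_CUBIC)
cv2.imwrite('pics/ac.png',A);cv2.imwrite('pics/bc.png',B)
E
```

```text
(no output)
```

View pics/ac.png

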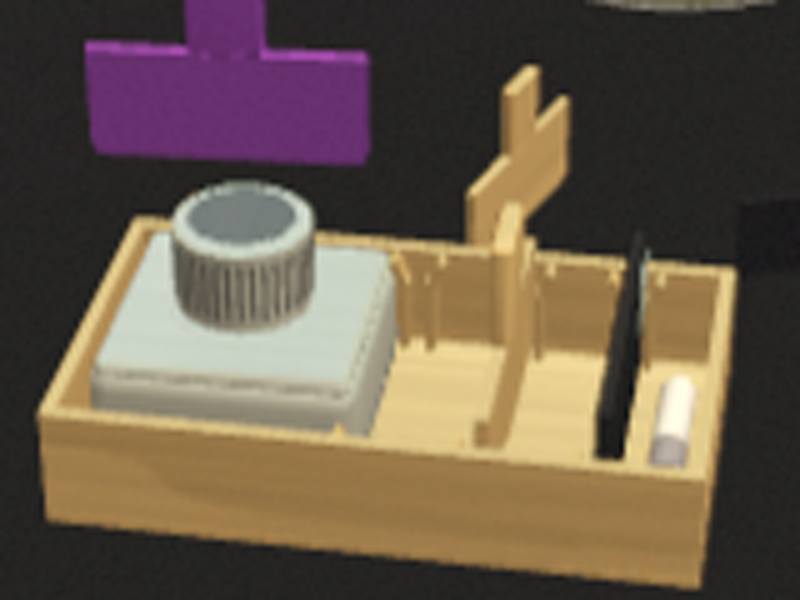

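View pics/bc.png

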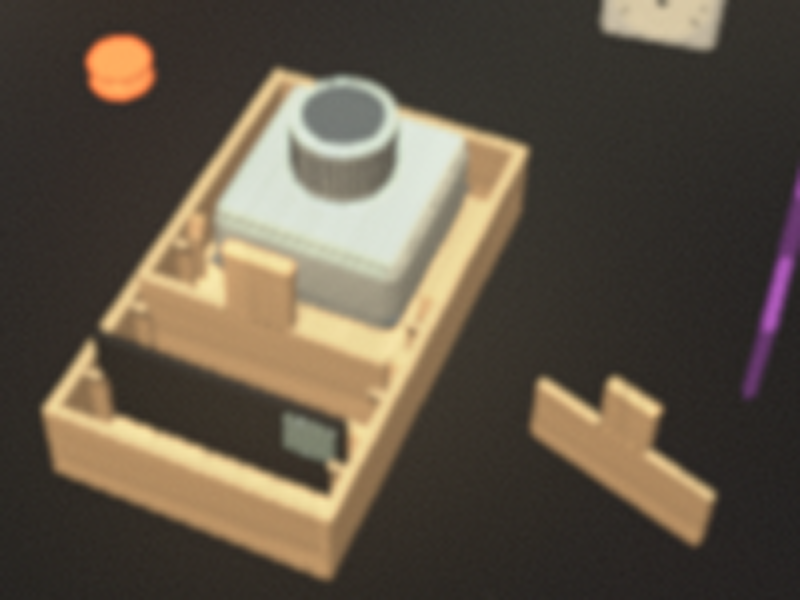

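Crops: the organiser holds the large bamboo divider in the middle slot (tab top at scene crop (512,210), side crop (262,248)). The phone is in the far slot and the slot by the tin is empty. The small bamboo one stands outside at side crop (625,450). Next I measure the rim corners, divider tab and cap.

```bash
python3 - <<'E'
from h import *
np.set_printoptions(precision=4,suppress=True)
a=load('scene');b=load('side')
A=lambda u,v:(240+u/5-.4,195+v/5-.4)
B=lambda u,v:(245+u/4-.4,175+v/4-.4)
C=[[(140,218),(40,415),(702,478),(737,268)],[(527,150),(278,70),(45,408),(332,520)]]
for c,f,L in((a,A,C[0]),(b,B,C[1])):
    P=np.array([atz(c,*f(*p),.055) for p in L]);print(P, P.mean(0))
    print('sides',np.linalg.norm(np.roll(P,-1,0)-P,axis=1))
    for i,j in((0,3),(1,2)): d=P[j]-P[i];print('yaw',np.degrees(np.arctan2(d[1],d[0])))
# tab top z=.118 ; cap top centre z=.006+.083-.016.5+.0405=.113
print('tab',atz(a,*A(512,208),.118),atz(b,*B(262,248),.118))
print('cap',atz(a,*A(243,213),.113),atz(b,*B(344,116),.113))
t,R=tool();print(t,R)
w=load('wrist');print(w['fovy'],w['cx'],w['cy'],R.T@(-w['R'].T@w['t']-t), w['R']@R)
E
```

```text
[[ 0.5041 -0.1332  0.055 ]
 [ 0.6659 -0.1105  0.055 ]
 [ 0.6239  0.1631  0.055 ]
 [ 0.462   0.1412  0.055 ]] [0.564  0.0151 0.055 ]
sides [0.1634 0.2768 0.1633 0.2776]
yaw 98.71428975383769
yaw 98.72092500371171
[[ 0.5079 -0.1325  0.055 ]
 [ 0.6676 -0.1104  0.055 ]
 [ 0.6274  0.1644  0.055 ]
 [ 0.4668  0.1406  0.055 ]] [0.5674 0.0155 0.055 ]
sides [0.1611 0.2778 0.1623 0.2761]
yaw 98.56242515179375
yaw 98.31567699725223
tab [0.5444 0.0586 0.118 ] [0.5625 0.0577 0.118 ]
cap [ 0.5756 -0.0521  0.113 ] [ 0.5812 -0.0491  0.113 ]
[ 0.2771 -0.5875  0.2437] [[ 0.9044  0.4267 -0.0007]
 [ 0.4267 -0.9044  0.0013]
 [-0.0001 -0.0014 -1.    ]]
65.70646984690485 321.5606679643494 245.67608042713323 [ 0.0657 -0.0001 -0.1403] [[-0.0002  1.     -0.    ]
 [-0.9702 -0.0002 -0.2421]
 [-0.2421 -0.      0.9702]]
```

```bash
cat >> h.py <<'E'
def go(p,yaw):
    "print shift (30 mm) and turn (6 deg) to bring TCP to p, pointing down with yaw"
    t,R=tool(); G=Ro.from_euler('xyz',[180,0,yaw],degrees=True).as_matrix()
    print('shift',np.round(R.T@(np.array(p)-t)/.03,3),'turn',np.round(np.degrees(Ro.from_matrix(R.T@G).as_rotvec())/6,3))
E
python3 -c "
from h import *
go([.559,.0613,.245],8.6)"
```

```text
shift [ 17.726 -15.551  -0.022] turn [-0.013  0.003  2.776]
```

```bash
python3 -m creep '[87,1.5,-1.3,0,0,0,0.3, 87,3,-2.6,0,0,0,0.6, 87,4.5,-3.9,0,0,0,0.9, 87,6,-5.2,0,0,0,1.2, 87,7.5,-6.5,0,0,0,1.5, 87,9,-7.8,0,0,0,1.8, 87,10.5,-9.1,0,0,0,2.1, 87,12,-10.4,0,0,0,2.4, 87,13.5,-11.7,0,0,0,2.776, 87,15,-13.1,0,0,0,2.776, 87,16.5,-14.4,0,0,0,2.776, 87,17.726,-15.55,0,0,0,2.776]'
python3 - <<'E'
from h import *
go([.559,.0613,.245],8.6)
snap('wrist','w1.png')
E
```

```text
time_s: 1.35
tool_pos: [0.518, -0.0363, 0.2446]
tool_rot: [180.0, -0.0, 8.6]
force: [0.9, 0.0, -0.0]
grip_width: 0.087
grasp_force: 0.0
shift [ 1.837 -3.013 -0.015] turn [ 0.006 -0.003 -0.003]
```

View pics/w1.png

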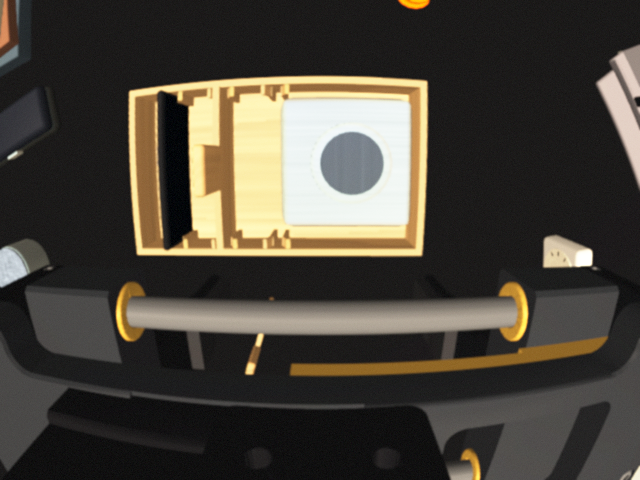

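The wrist view shows the organiser rim corners at (128,92), (427,82), (424,255) and (137,254). The tab is at about (207,170) and the cap centre at (352,163). Next I measure these and move over the divider.

```bash
python3 - <<'E'
from h import *
np.set_printoptions(precision=4,suppress=True)
w=load('wrist')
P=np.array([atz(w,*p,.055,True) for p in[(424,255),(427,82),(129,92),(137,254)]])
print(P,P.mean(0),np.linalg.norm(np.roll(P,-1,0)-P,axis=1))
for i,j in((0,3),(1,2)): d=P[j]-P[i];print('yaw',np.degrees(np.arctan2(d[1],d[0])))
print('tab',atz(w,200,170,.118,True),px(w,200,170,True),px(w,210,170,True),'cap',atz(w,352,163,.113,True),px(w,352,163,True),px(w,395,163,True))
E
python3 -m creep '[30,0,0,0,0,0,0,30,0,0,0,0,0,0]'
python3 -c "
from h import *
go([.559,.0613,.20],8.6)"
```

```text
[[ 0.5071 -0.1361  0.055 ]
 [ 0.666  -0.1102  0.055 ]
 [ 0.6246  0.1667  0.055 ]
 [ 0.4655  0.1431  0.055 ]] [0.5658 0.0159 0.055 ] [0.161  0.2799 0.1608 0.2822]
yaw 98.46275454244078
yaw 98.50848220210925
tab [0.5608 0.061  0.118 ] [0.5609 0.0605 0.1195] [0.5605 0.0574 0.1037] cap [ 0.5805 -0.0494  0.113 ] [ 0.5805 -0.0492  0.1145] [ 0.5864 -0.0892  0.0709]
time_s: 1.6
tool_pos: [0.5174, -0.0387, 0.2441]
tool_rot: [180.0, 0.1, 8.6]
force: [-0.3, -1.3, 0.4]
grip_width: 0.0779
grasp_force: 0.0
shift [ 1.873 -3.09   1.468] turn [0.005 0.01  0.002]
```

```bash
python3 -m creep '[30,1,-1.5,0.5,0,0,0,30,1.87,-3.1,1.47,0,0,0,30,1.9,-3.1,1.5,0,0,0,30,1.9,-3.1,2.5,0,0,0,30,1.9,-3.1,3.5,0,0,0,30,1.9,-3.1,3.5,0,0,0]'
python3 - <<'E'
from h import *
go([.560,.0614,.107],8.5)
snap('side')
c=snap('wrist');cv2.imwrite('pics/w2.png',cv2.resize(c['color'][60:300,100:420,::-1],(800,600),interpolation=cv2.INTER_CUBIC))
E
```

```text
time_s: 2.2
tool_pos: [0.557, 0.0593, 0.1352]
tool_rot: [180.0, 0.5, 8.4]
force: [-0.3, -0.7, -0.7]
grip_width: 0.0337
grasp_force: 0.0
shift [ 0.119 -0.056  0.938] turn [ 0.002  0.085 -0.013]
```

View pics/w2.png

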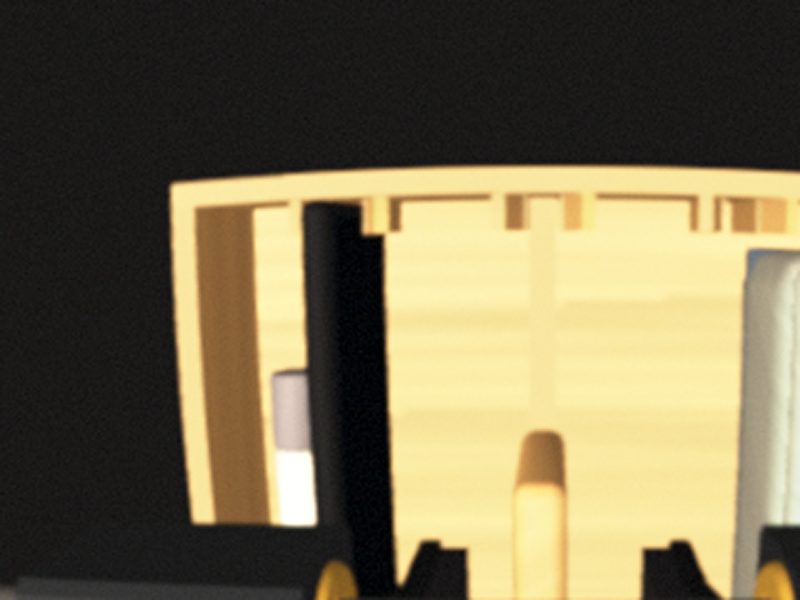

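The tab stands centred in the crop at (540,480) between the fingertips (467 and 642), about 1–2 mm to one side of the middle. I can descend.

```bash
python3 -m creep '[30,0.1,-0.05,0.3,0,0,0,30,0.1,-0.05,0.7,0,0,0,30,0.1,-0.05,0.85,0,0,0,30,0.1,-0.05,0.85,0,0,0,8,0.1,-0.05,0.85,0,0,0,4,0.1,-0.05,0.85,0,0,0,4,0.1,-0.05,0.85,0,0,0,4,0.1,-0.05,0.85,0,0,0]' 25
python3 -c "
from h import *
go([.560,.0614,.107],8.5)"
```

```text
time_s: 3.1
tool_pos: [0.5631, 0.0641, 0.1144]
tool_rot: [180.0, -0.0, 8.6]
force: [-0.3, -0.1, 1.1]
grip_width: 0.0096
grasp_force: 25.0
shift [-0.117  0.074  0.246] turn [ 0.004 -0.005  0.017]
```

```bash
python3 -m creep '[4,0,0,-0.5,0,0,0,4,0,0,-1,0,0,0,4,0,0,-1.6,0,0,0,4,0,0,-2.2,0,0,0,4,0,0.8,-2.2,0,0,0,4,0,1.667,-2.2,0,0,0,4,0,1.667,-2.2,0,0,0,4,0,1.667,-2.2,0,0,0,4,0,1.667,-2.2,0,0,0]' 40
python3 - <<'E'
from h import *
c=snap('wrist')
s=snap('side')
x=cv2.resize(c['color'][60:300,200:420,::-1],(400,436));y=cv2.resize(s['color'][150:330,240:405,::-1],(400,436))
cv2.imwrite('pics/w3.png',np.hstack([x,y]))
E
```

```text
time_s: 4.0
tool_pos: [0.5704, 0.0161, 0.1808]
tool_rot: [-180.0, -0.0, 8.7]
force: [-0.1, -0.0, -0.6]
grip_width: 0.0097
grasp_force: 40.0
```

View pics/w3.png

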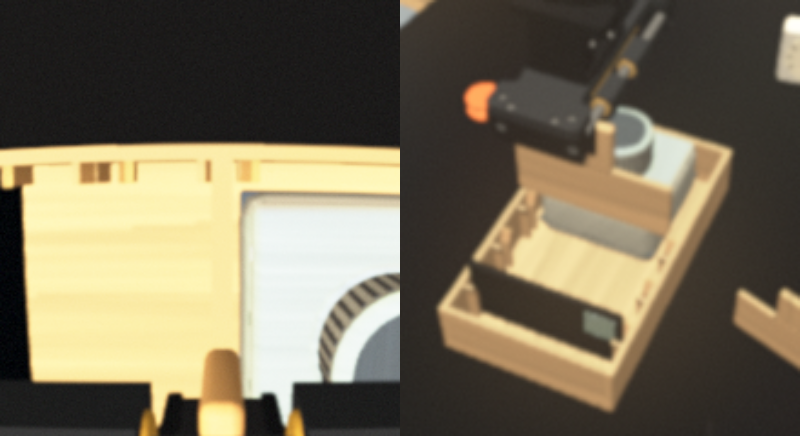

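The left view shows the divider held over the empty slot, panel line at x≈222. The side view shows it lifted clear beside the tin. Next I nudge it and lower.

```bash
python3 -m creep '[4,0,0.06,0,0,0,0,4,0,0.06,0.4,0,0,0,4,0,0.06,0.7,0,0,0,4,0,0.06,0.9,0,0,0,4,0,0.06,1.1,0,0,0,4,0,0.06,1.1,0,0,0,4,0,0.06,1.1,0,0,0]'
```

```text
time_s: 4.8
tool_pos: [0.5707, 0.0131, 0.1469]
tool_rot: [-180.0, 0.0, 8.6]
force: [0.3, 0.7, -1.7]
grip_width: 0.0096
grasp_force: 40.0
```

```bash
python3 -m creep '[4,0,0,0.25,0,0,0,4,0,0,0.5,0,0,0,4,0,0,0.75,0,0,0,4,0,0,1,0,0,0,4,0,0,1.1,0,0,0,4,0,0,1.1,0,0,0,4,0,0,1.1,0,0,0]'
```

```text
time_s: 5.5
tool_pos: [0.5704, 0.0132, 0.1144]
tool_rot: [180.0, 0.0, 8.6]
force: [-2.4, 0.1, 4.6]
grip_width: 0.0099
grasp_force: 40.0
```

```bash
python3 -m creep '[22,0,0,0,0,0,0,22,0,0,0,0,0,0,22,0,0,-0.5,0,0,0,22,0,0,-1.5,0,0,0,22,0,0,-3,0,0,0,22,0,0,-3,0,0,0,87,0,0,-3,0,0,0]'
python3 - <<'E'
from h import *
np.set_printoptions(precision=4,suppress=True)
print(env.get_obs()['qpos'])
c=snap('wrist');s=snap('side')
x=cv2.resize(c['color'][60:300,200:420,::-1],(400,436));y=cv2.resize(s['color'][150:330,240:405,::-1],(400,436))
cv2.imwrite('pics/w4.png',np.hstack([x,y]))
E
```

```text
time_s: 6.2
tool_pos: [0.5718, 0.0131, 0.2063]
tool_rot: [179.9, -0.2, 8.6]
force: [0.5, -0.2, 0.2]
grip_width: 0.0253
grasp_force: 0.0
[ 26.3123  12.7907 -34.6007  96.7171   7.6368  72.6188 -91.2844]
```

View pics/w4.png

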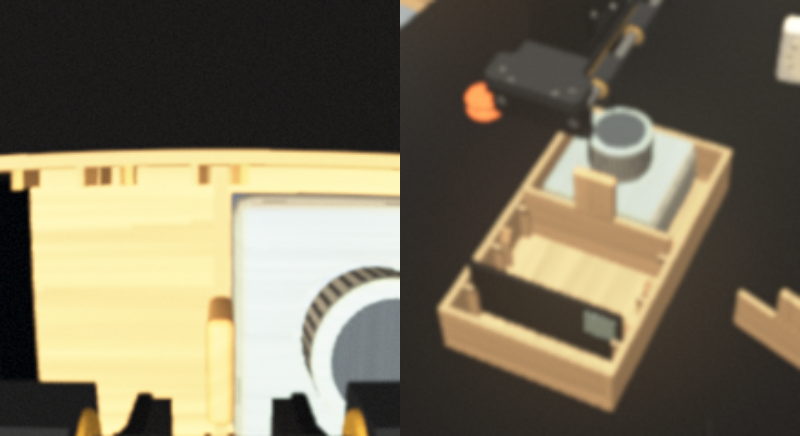

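The divider sits home in the slot by the tin and the cap is undisturbed. Next I locate the cap from the depth images.

```bash
python3 - <<'E'
from h import *
np.set_printoptions(precision=4,suppress=True)
for n in('wrist','side'):
    c=load(n);P=[]
    for v in range(480):
        for u in range(640):
            if c['depth'][v,u]>0:
                p=px(c,u,v,n=='wrist')
                if .106<p[2]<.122 and np.hypot(p[0]-.58,p[1]+.05)<.045:P.append(p[:2])
    P=np.array(P,np.float32);print(n,len(P),cv2.minEnclosingCircle(P),P.min(0),P.max(0),np.median(P,0))
go([.580,-.050,.206],-36)
E
```

```text
wrist 4364 ((0.5810837745666504, -0.048565372824668884), 0.030499305576086044) [ 0.5545 -0.079 ] [ 0.611  -0.0183] [ 0.5884 -0.0433]
side 440 ((0.581039547920227, -0.048573631793260574), 0.031190095469355583) [ 0.5517 -0.0796] [ 0.6118 -0.018 ] [ 0.579 -0.046]
shift [ 0.009  2.119 -0.077] turn [0.005 0.007 7.432]
```

```bash
python3 -m creep '[87,0.04,1.2,0,0,0,1.3,87,0.04,2.1,0,0,0,2.6,87,0.04,2.1,0,0,0,3.9,87,0.04,2.1,0,0,0,5.2,87,0.04,2.1,0,0,0,6.5,87,0.04,2.1,0,0,0,7.43,87,0.04,2.1,0,0,0,7.43,87,0.04,2.1,0,0,0,7.43,87,0.04,2.1,0,0,0,7.43]'
python3 - <<'E'
from h import *
go([.581,-.049,.1055],-36)
print(env.get_obs()['qpos'][6])
E
```

```text
time_s: 7.2
tool_pos: [0.581, -0.049, 0.2035]
tool_rot: [180.0, 0.0, -35.9]
force: [0.0, -0.1, 0.3]
grip_width: 0.0865
grasp_force: 0.0
shift [ 3.000e-03 -3.000e-03  3.267e+00] turn [0.004 0.008 0.02 ]
-128.62812569103872
```

```bash
python3 -m creep '[87,0,0,1.3,0,0,0,87,0,0,2.5,0,0,0,87,0,0,3.0,0,0,0,87,0,0,3.27,0,0,0,87,0,0,3.27,0,0,0,64,0,0,3.27,0,0,0,58,0,0,3.27,0,0,0,55,0,0,3.27,0,0,0,50,0,0,3.27,0,0,0,50,0,0,3.27,0,0,0,50,0,0,3.27,0,0,0,50,0,0,3.27,0,0,0]' 60
python3 -c "
from h import *
o=env.get_obs();print(o['wrist_torque'])"
```

```text
time_s: 8.4
tool_pos: [0.5815, -0.0493, 0.1066]
tool_rot: [180.0, -0.0, -36.0]
force: [-1.1, 0.1, 5.2]
grip_width: 0.0587
grasp_force: 60.0
[-0.10970181  0.31944086  0.03882277]
```

```bash
python3 -m creep '[50,0,0,0,0,0,-0.7,50,0,0,0,0,0,-1.4,50,0,0,-0.01,0,0,-2.1,50,0,0,-0.01,0,0,-2.8,50,0,0,-0.02,0,0,-3.5,50,0,0,-0.02,0,0,-4.2,50,0,0,-0.02,0,0,-4.2]'
python3 -c "
from h import *
o=env.get_obs();print(o['wrist_torque'])
c=snap('side')
cv2.imwrite('pics/s5.png',cv2.resize(c['color'][165:265,265:398,::-1],(798,600),interpolation=cv2.INTER_CUBIC))"
```

```text
time_s: 9.1
tool_pos: [0.5822, -0.0492, 0.1072]
tool_rot: [-180.0, -0.1, -10.8]
force: [0.9, -0.8, 4.6]
grip_width: 0.0589
grasp_force: 60.0
[-0.10343587 -0.10534227  0.264779  ]
```

View pics/s5.png

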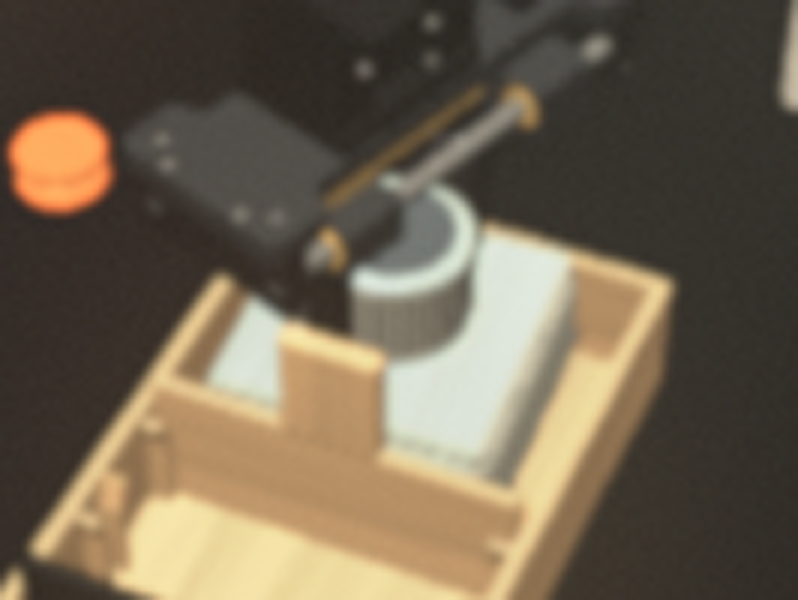

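The tin still looks square to the divider, which is home, and the fingers hold the cap at crop (400,230). I continue turning and check the torque mid-motion.

```bash
python3 -m creep '[50,0,0,0,0,0,-0.7,50,0,0,-0.01,0,0,-1.4,50,0,0,-0.01,0,0,-2.1,50,0,0,-0.02,0,0,-2.8]'
python3 - <<'E'
from h import *
o=env.get_obs();print(o['wrist_torque'],o['qpos'][6])
np.set_printoptions(precision=4,suppress=True)
for n in('wrist','side','scene'):
    c=snap(n);P=[]
    for v in range(480):
        for u in range(640):
            if c['depth'][v,u]>0:
                p=px(c,u,v,n=='wrist')
                if .066<p[2]<.075 and np.hypot(p[0]-.581,p[1]+.05)<.095 and min(c['color'][v,u])>110:P.append(p[:2])
    print(n,len(P),cv2.minAreaRect(np.array(P,np.float32)))
E
```

```text
time_s: 9.55
tool_pos: [0.5821, -0.0488, 0.1078]
tool_rot: [-180.0, -0.1, 6.0]
force: [0.8, 0.3, 3.6]
grip_width: 0.0588
grasp_force: 60.0
[ 0.02100388 -0.24702402 -0.29793103] -90.75353823341754
wrist 18908 ((0.5898544788360596, -0.04058127850294113), (0.11074405908584595, 0.1263062059879303), 6.283255577087402)
side 836 ((0.5789890289306641, -0.04368056356906891), (0.13911403715610504, 0.12596991658210754), 8.598626136779785)
scene 928 ((0.5789336562156677, -0.045530766248703), (0.13973386585712433, 0.1236194297671318), 9.025890350341797)
```

```bash
python3 -m creep '[50,0,0,0,0,0,-0.7,50,0,0,-0.01,0,0,-1.4,50,0,0,-0.01,0,0,-2.1]'
python3 -c "
from h import *
print(env.get_obs()['wrist_torque'])"
python3 -m creep '[50,0,0,0,0,0,-0.7,50,0,0,-0.01,0,0,-1.4,50,0,0,-0.01,0,0,-2.1,50,0,0,-0.02,0,0,-2.8,50,0,0,-0.02,0,0,-3.2,50,0,0,-0.02,0,0,-3.2,50,0,0,-0.02,0,0,-3.2]'
python3 - <<'E'
from h import *
o=env.get_obs();print(o['wrist_torque'],o['qpos'][6])
np.set_printoptions(precision=4,suppress=True)
for n in('side','scene'):
    c=snap(n);P=[];Q=[]
    for v in range(480):
        for u in range(640):
            if c['depth'][v,u]>0:
                p=px(c,u,v)
                x,y=np.array([[.989,.148],[-.148,.989]])@(p[:2]-[.566,.0158])
                if .068<p[2]<.078 and -.128<y<-.015 and abs(x)<.068 and min(c['color'][v,u])>110:P.append(p[:2])
                if .108<p[2]<.125 and np.hypot(p[0]-.581,p[1]+.05)<.04:Q.append(p[2])
    print(n,len(P),cv2.minAreaRect(np.array(P,np.float32)),'captop',np.median(Q),len(Q))
E
```

```text
time_s: 10.0
tool_pos: [0.5821, -0.0487, 0.1083]
tool_rot: [180.0, -0.1, 18.6]
force: [0.9, 0.7, 7.3]
grip_width: 0.0588
grasp_force: 60.0
[ 0.08836674 -0.02382616 -0.29317463]
time_s: 10.7
tool_pos: [0.5829, -0.0487, 0.1102]
tool_rot: [179.9, -0.2, 37.7]
force: [-0.5, -0.5, 12.1]
grip_width: 0.0592
grasp_force: 60.0
[ 0.02606904  0.06299568 -0.00683612] -60.8195985573341
side 566 ((0.5815988779067993, -0.047381334006786346), (0.10882539302110672, 0.10657501220703125), 12.62302303314209) captop nan 0
scene 820 ((0.5832769870758057, -0.0502580851316452), (0.11357901990413666, 0.1080322265625), 12.447455406188965) captop 0.11729445061890986 448
  return _methods._mean(a, axis=axis, dtype=dtype,
  ret = ret.dtype.type(ret / rcount)
```

```bash
python3 -m creep '[50,0,0,-0.07,0,0,0,50,0,0,-0.14,0,0,0,50,0,0,-0.14,0,0,0,50,0,0,-0.14,0,0,0]'
```

```text
time_s: 11.2
tool_pos: [0.5805, -0.0491, 0.1113]
tool_rot: [-179.9, 0.1, 37.8]
force: [0.7, 0.6, -1.3]
grip_width: 0.0588
grasp_force: 60.0
```

```bash
python3 -m creep '[50,0,0,-0.15,0,0,0,50,0,0,-0.3,0,0,0,50,0,0,-0.5,0,0,0,50,0,0,-0.7,0,0,0,50,0,0,-0.85,0,0,0,50,0,0,-0.85,0,0,0,50,0,0,-0.85,0,0,0,50,0,0,-0.85,0,0,0]'
python3 - <<'E'
from h import *
s=snap('side');c=snap('scene')
x=cv2.resize(s['color'][150:330,255:390,::-1],(400,533));y=cv2.resize(c['color'][185:315,245:343,::-1],(400,533))
cv2.imwrite('pics/f.png',np.hstack([x,y]))
E
```

```text
time_s: 12.0
tool_pos: [0.581, -0.0492, 0.1375]
tool_rot: [-180.0, 0.0, 37.8]
force: [-0.6, -1.1, -1.6]
grip_width: 0.0583
grasp_force: 60.0
```

View pics/f.png

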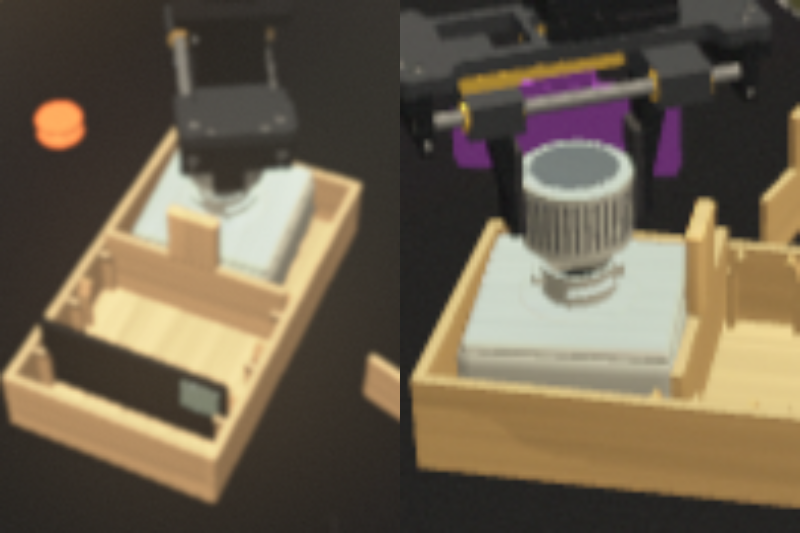

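The cap is held level above the threaded neck (right, at (575,268)). The tin and divider are in place. A quick depth check of cap height and steadiness comes before handing in.

```bash
python3 -m creep '[50,0,0,0,0,0,0,50,0,0,0,0,0,0]'; python3 - <<'E'
from h import *
c=load('scene');Q=[]
for v in range(200,260):
    for u in range(270,310):
        p=px(c,u,v)
        if .12<p[2]<.155 and np.hypot(p[0]-.581,p[1]+.05)<.035:Q.append(p)
Q=np.array(Q);print(np.percentile(Q[:,2],[50,80,90,97]))
E
```

```text
time_s: 12.3
tool_pos: [0.5811, -0.0491, 0.1376]
tool_rot: [-180.0, 0.0, 37.8]
force: [-0.1, -0.1, -2.3]
grip_width: 0.0585
grasp_force: 60.0
[0.14286041 0.14547339 0.14620038 0.14755187]
```

```bash
python3 -c "
from cell import env
print(env.sign_off())"
```

```text
the job is handed in; nothing more can be done
None
```

I handed the job in at about 12 s: the divider is fully down in the slot by the tin, and the cap is unscrewed and still gripped level, about 15 mm above the open neck. The tin turned about 4° in its bay, inside the 6.9° limit. The hand-in returned no verdict.

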